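Swing down the glass cupboard's high hatch with the hook stick

ROBOT

A 6-joint arm with a two-finger parallel gripper is mounted at the origin on the work surface. World frame = base frame: x ahead of the robot, y to its left, z up, the work surface at z = 0. Lengths are in m, angles in rad, forces in N, time in s.
With the tool pointing down it reaches from about 0.35 to 0.975 m from the base axis. Payload 4.9 kg.
Tool frame: the origin (TCP) lies on the centre line of the jaws, within the pads' length; the fingertips stand 14 mm ahead of it and the grasp point (between the pads) lies 5 mm behind it; x points along the fingers, z is the direction in which the jaws open and shut, and the axes are right-handed (so a half turn about x gives the same grasp; the last joint's range is limited). The gripper opens to 85 mm and grips with 20 to 120 N. Pads are 22 mm wide; open, the fingers measure 114 mm over their backs; the gripper's body (76 mm by 85 mm) begins 54 mm behind the grasp point. The pads swing forward as they close: fully open they stand 13 mm farther back than shut.
Start: joints at [-1.393, 0.053, 1.613, -0, 1.476, -0.119], TCP at [0.183, -0.598, 0.245] pointing down, gripper open.
Joint ranges: [-3.01, 3.01], [-1.01, 2.22], [0.06, 2.58], [-1.02, 4.17], [0.09, 2.62], [-3.14, 3.14]. Speed limits (rad/s): [2.57, 2.57, 3.14, 3.14, 3.14, 3.14].

INTERFACE

Orientations are given as a rotation vector (axis times angle).
In Python, from station import ctrl gives the robot as it stands.
- The arm moves only by the tool move_arm, never from a script. Its argument "increments" is a list that holds one entry, the list of rows, each a list of 4 numbers: the shift along the tool's x, y, z in units of 25 cm (1.0 is 25 cm), then the turn about the tool's x in units of 90 degrees (1.0 is 90 degrees). A call has 1 to 20 rows; each row shifts and turns the commanded pose from where the row before left it, along the tool's axes as they then stand; what a row does not reach is not made up. A row lasts 1/12 s, in which the tool goes at most 41.7 mm and 7.16 degrees, less where a joint would pass 70% of its speed; a pose out of reach is approached as far as the arm can. A call with a number of a shift or a turn outside -1 to 1 is refused whole. A call with a gripper value outside its range is refused whole. "gripper" is the closure, from 0 (fully open) to 1 (shut), set as the call begins (left out, the last holds). The fingers move at their own pace and stop on an object; "squeeze" is the grip in N (left out, the last holds). Time passes only in rows, so rows that do not move let the fingers close. It gives the time, the measured TCP pose, the force and the opening at its end, in the units of the state.
- ctrl.get_obs(): the state, without advancing time (a new reading comes with each control period).
- ctrl.get_image(name): name is "scene" or "top"; returns a dict with "pixels" (480x640x3 uint8, red, green, blue), "depth" (480x640 float32, m along the optical axis (not along the pixel's ray), 0 where there is no reading), "K" (3x3 intrinsics, pixels), "k1" (the pictures are not rectified: a ray, as slopes to the right and down, at radius r is drawn at 1 + k1 r^2 times it, then the intrinsics apply), "extrinsics" (4x4, takes a point from camera to world coordinates). Camera axes: x right, y up, looking along -z (the intrinsics and any distortion apply to the point x, -y, -z); pixel columns grow to the right and rows downward; lengths in m; the calibration is good to about 2 mm. A picture is of the moment at which its call begins.
- ctrl.finish_job(): hands the job in, once; it reports no verdict.
Trained networks look in the newest picture that a camera, given by its name, has taken for a name from the list of things; names that differ only in an ending like _2 or _b are one class to them, and where a whole thing is asked for, a point or a joint stands for the part that bears it (a point fixed in the world has none). Each returns a list of dicts, best first, with "score" (0 to 1); they miss things now and then, are a little off and sometimes report something else, mostly with a low value. They report only what shows in the picture. A call takes as long as a camera call.
- ctrl.trace(camera, target): "region" (480x640 bool, what is visible of it) and "pixel" ([row, column] in pixels, amid what is visible of it).
The state is a dict: "t": time; "q": joint angles; "dq": joint speeds; "effort": joint torques, N m; "tool_pos": TCP position; "tool_rot": TCP orientation; "contact_force": force on the tool from outside, world axes, zero at the start; "wrist_torque": the same for the moment, N m; "opening": finger opening in m.
Only numpy, scipy, OpenCV 4.12 (cv2) and the standard library are available. Lean on these libraries where they do the work, as an engineer would, in place of code of your own. Each camera call takes 0.05 s, during which the arm holds its last target. There are 200 camera calls.

TASK

One of the two wooden sticks lying in front of the white glass cupboard has a steel hook at its end: pick it up, hook it into the ring eye on the cupboard's high hatch and swing the hatch all the way down until it is level. Then unhook the stick and lay it flat back down on the table. Do not touch the hatch with the gripper itself, and do not let go of the stick before it is down on the table.

Things in the scene. Friction and masses are not known exactly. Their poses are not given: they have to be found in the camera images.
- stick_mid (a point): Centre of the hook stick: pale wood bar 260 mm long, 16 x 16 mm, about 90 g, lying flat, so 8 mm up. Its x runs along the bar to the hook end, z up. From that end a round 8 mm steel rod runs on; 150 mm from this centre it bends square into a prong 50 mm long, along the stick's +y, level with it. It starts with the hook end to the cupboard. The plain stick (300 mm, no hook) is not needed.
- stick_prong (a point): Middle of the hook stick's steel prong, 8 mm thick: 150 mm along x and 25 mm along y from the stick's centre in the stick's own axes. From here the prong goes 25 mm on along +y to its free tip. Axes as the stick's.
- hatch_eye (a point): Centre of the steel ring on the hatch's front: hole 31 mm, outside 43 mm, bar 6 mm. The ring is edge-on to the panel: its hole runs along the hinge. Axes turn with the hatch; when shut x points level into the cupboard, y along hinge and hole (away from the robot), z up. Panel front: 29 mm along +x. Hinge line: parallel to y, 29 mm along +x and 115 mm along -z. Panel's top edge: 32 mm along +z.
- hatch_hinge (a point): Middle of the hinge line, 170 mm up, at the lower edge of the hatch (plywood, 230 x 147 mm) of the fixed white cupboard (260 mm wide, 335 mm high, two drawer fronts below). To hook in, point the stick into the cupboard (stick x as shut hatch x) with the prong level with the ring, on the -y side of it, and move it along +y. Axes as the eye's.
- hatch (a joint): Hatch angle, rad: 0 shut and upright, 1.57 fully down and level, at its stop; starts 0 to 0.15. The top edge swings out of the cupboard towards the front and down; the ring ends under it. The hinge is stiff (0.2 N m friction, under 2 N at the ring): the hatch stays where it is left.

How it is judged:
On the way, in this order (a step that is already met when the one before it is completed fails the run):
1. the prong is in the eye while the hatch is still up (distance between stick_prong and hatch_eye below 0.024 m and value of joint hatch below 0.6 rad), for 0.05 s.
2. the hatch has been swung most of the way down with the prong still in the eye (distance between stick_prong and hatch_eye below 0.026 m and value of joint hatch above 1.15 rad), for 0.05 s.
At the end, for the whole second after the job is handed in: The hatch is down, within 0.22 rad of its level stop (over 1.35 rad), and the hook stick lies flat on the table (its centre under 20 mm and its prong under 25 mm up), at rest and released (value of joint hatch above 1.35 rad and height (world z) of stick_mid below 0.02 m and height (world z) of stick_prong below 0.025 m and linear speed of stick below 0.03 m/s); the robot touches nothing.
It fails at once if the gripper or arm touches the hatch (contact force between any of the fingers, the arm and hatch above 0.5 N).
It fails at once if the stick is let go while it is more than 50 mm above the table (height (world z) of stick_mid above 0.058 m and contact force between the fingers and stick below 0.1 N).
It also fails if it takes over 66 s, if anything falls off the work surface, if the arm or the gripper's body presses on something with over 40 N, if the wrist force passes 120 N, or if a joint passes its speed limit or range.

## Working session

There is one attempt and no reset: what is moved stays moved. The work goes in short steps, Python scripts to look and compute and a tool call to move; the robot and the scene stay as the last step left them, time stands still between calls to the robot, and variables do not carry over. Pictures are saved under pics/ and viewed, about 8 in all and at most 12, crops included, and the job is handed in when it is done.

Besides the shell and the picture viewer there is one more tool, called after "Call:" by a JSON object that holds its "fn" and its "kwargs", one argument or row to a line. move_arm: Moves the arm, as the interface text tells. Shifts and turns lie within -1 to 1; 1 stands for 25 cm of shift or 90 degrees of turn. Its arguments: {"type":"object","properties":{"increments":{"type":"array","items":{"type":"array","items":{"type":"array","items":{"type":"number","minimum":-1,"maximum":1}}}},"gripper":{"type":"number"},"squeeze":{"type":"number"}},"required":["increments"]}

```bash
mkdir -p pics; ls; cat > h.py <<'E'
import numpy as np, cv2
from station import ctrl
from scipy.spatial.transform import Rotation as R
def world(im,rc):
    rc=np.atleast_2d(rc); out=[]
    K=im["K"];k1=im["k1"];E=np.array(im["extrinsics"])
    p=cv2.undistortPoints(rc[:,::-1].astype(float).reshape(-1,1,2),np.array(K,float),np.array([k1,0,0,0.])).reshape(-1,2)
    d=im["depth"][rc[:,0].astype(int),rc[:,1].astype(int)]
    c=np.c_[p[:,0]*d,-p[:,1]*d,-d]
    w=c@E[:3,:3].T+E[:3,3]
    return w[d>0]
def save(im,n): cv2.imwrite(f"pics/{n}.png",im["pixels"][:,:,::-1])
E
cat > a.py <<'E'
from h import *
o=ctrl.get_obs(); print(o)
for n in("scene","top"):
    im=ctrl.get_image(n); save(im,n+"0"); print(n,im["K"],im["k1"],im["extrinsics"])
    for t in("stick_mid","stick_prong","hatch_eye","hatch"):
        for r in ctrl.trace(n,t)[:3]:
            w=world(im,np.argwhere(r["region"]))
            if len(w): print(n,t,r["score"],r["pixel"],len(w),np.median(w,0).round(4),w.min(0).round(3),w.max(0).round(3))
E
python3 a.py; cat > j.py <<'E'
import cv2,numpy as np
E

```

```text
pics
{'t': 0.0, 'q': array([-1.39302118e+00,  5.33456977e-02,  1.61429083e+00,  3.99730107e-05,
        1.47596454e+00, -1.18983263e-01]), 'dq': array([ 8.57787111e-04, -7.58231749e-04, -3.46075400e-04, -5.25165357e-05,
       -9.14018851e-04, -1.18382666e-03]), 'effort': array([ 1.92758698e-04, -3.93679798e+01, -3.70175385e+01, -8.03267562e-05,
        7.18904877e-03, -8.87378320e-06]), 'tool_pos': array([ 0.18268047, -0.59709711,  0.24407178]), 'tool_rot': array([ 0.98924456,  1.33656717, -0.98690767]), 'contact_force': array([-0.05789396, -0.34865653, -0.69006979]), 'wrist_torque': array([ 0.00163236, -0.02483957, -0.02578736]), 'opening': 0.0852004977161297}
scene [[602.76143863   0.         302.68993561]
 [  0.         602.76143863 238.42000195]
 [  0.           0.           1.        ]] -0.08689228108915088 [[-0.15327112 -0.57720493  0.8020863   1.29624183]
 [ 0.98817395 -0.09321854  0.12174791  0.10117723]
 [ 0.00449582  0.81126122  0.58466659  0.71218805]
 [ 0.          0.          0.          1.        ]]
scene stick_mid 0.77 [284.0, 395.8] 1829 [0.449  0.1471 0.0115] [ 0.40
[... 511 characters left out ...]
671384 [[ 2.78103408e-02  9.93659799e-01 -1.08934795e-01  4.39459024e-01]
 [-9.99585740e-01  2.68359334e-02 -1.04010101e-02  3.41475209e-04]
 [-7.41169864e-03  1.09178924e-01  9.93994482e-01  1.16601608e+00]
 [ 0.00000000e+00  0.00000000e+00  0.00000000e+00  1.00000000e+00]]
top stick_mid 0.69 [311.5, 242.5] 1325 [0.4434 0.1374 0.016 ] [0.423 0.    0.001] [0.479 0.287 0.023]
top stick_prong 0.7 [316.4, 241.3] 1391 [0.4435 0.1376 0.0158] [ 0.422  0.    -0.004] [0.481 0.287 0.023]
top hatch_eye 0.82 [267.8, 477.7] 3192 [ 0.5198 -0.233   0.2889] [ 0.405 -0.319 -0.002] [ 0.701 -0.181  0.322]
top hatch 0.6 [262.7, 477.1] 3184 [ 0.5198 -0.2329  0.2888] [ 0.398 -0.286  0.05 ] [ 0.641 -0.181  0.322]
```

View pics/scene0.png

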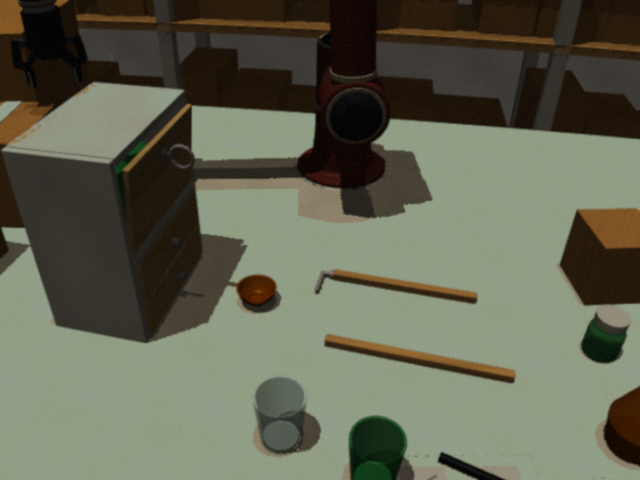

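View pics/top0.png

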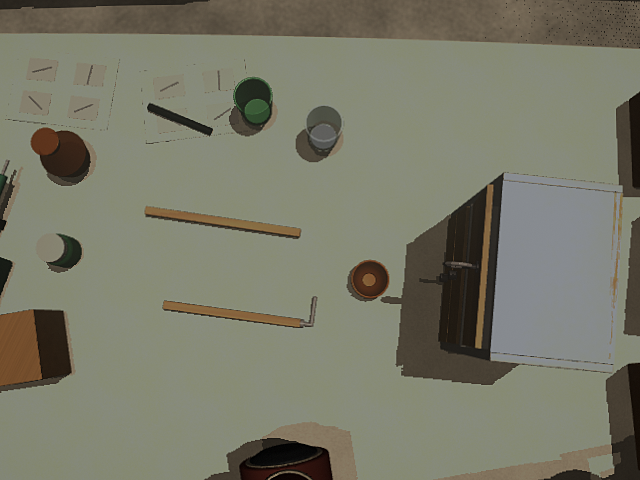

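The scene view shows the hook stick at about (284,396) with its hook at (320,275), the ring at (155,180), and the hatch slightly ajar. The top view shows the bar from (303,165) to (323,302), the prong up to (297,315), and the ring edge-on near (266,460). Next I'll measure these precisely.

```bash
cat > b.py <<'E'
from h import *
o=ctrl.get_obs(); print("tool axes\n",R.from_rotvec(o["tool_rot"]).as_matrix().round(3))
ims={n:ctrl.get_image(n) for n in("scene","top")}
def onplane(im,rc,z):
    p=cv2.undistortPoints(rc[:,::-1].astype(float).reshape(-1,1,2),im["K"],np.array([im["k1"],0,0,0.])).reshape(-1,2)
    E=im["extrinsics"]; d=np.c_[p[:,0],-p[:,1],-np.ones(len(p))]@E[:3,:3].T
    return E[:3,3]+d*((z-E[2,3])/d[:,2])[:,None]
for n,im in ims.items():
    t=ctrl.trace(n,"stick_mid")[0]; w=onplane(im,np.argwhere(t["region"]),.012)[:,:2].astype(np.float32)
    vx,vy,x0,y0=cv2.fitLine(w,cv2.DIST_HUBER,0,.003,.001).ravel(); d=np.array([vx,vy])*-np.sign(vy); c=np.array([x0,y0])
    for _ in range(3):
        s=(w-c)@d; l=(w-c)@np.array([-d[1],d[0]]); k=(abs(l)<.011)
        vx,vy,x0,y0=cv2.fitLine(w[k],cv2.DIST_L2,0,.003,.001).ravel(); d=np.array([vx,vy])*-np.sign(vy); c=np.array([x0,y0])
    s=(w-c)@d; l=(w-c)@np.array([-d[1],d[0]]); k=abs(l)<.011
    print(n,"bar dir",d,np.degrees(np.arctan2(d[1],d[0])),"c",c,"s",np.percentile(s[k],[0,.5,99.5,100]),"l",l.min(),l.max())
    e=c+d*np.percentile(s[k],.3); print(" tail",e,"mid from tail",e+d*.13,"prong line s:",np.median(s[l>.015]) if (l>.015).any() else None, "prong mid", (w[(l>.015)|(l<-.015)].mean(0)))
    m=max((ctrl.trace(n,a)[0] for a in("hatch_eye","hatch")),key=lambda r:r["score"])["region"]
    W=world(im,np.argwhere(cv2.dilate(m.astype(np.uint8),np.ones((5,5)))>0))
    W=W[(W[:,2]>.17)&(W[:,1]>-.25)&(W[:,1]<-.05)&(W[:,0]>.35)&(W[:,0]<.68)]
    np.save(n+"_h.npy",W); rng=np.random.default_rng(0);best=0
    for _ in range(500):
        a,b,c3=W[rng.choice(len(W),3,False)]; nn=np.cross(b-a,c3-a); 
        if np.linalg.norm(nn)<1e-6: continue
        nn/=np.linalg.norm(nn); nn*=np.sign(nn[1]); q=(W-a)@nn; g=abs(q)<.003
        if g.sum()>best: best=g.sum();G=g;N=nn;A=a
    A=W[G].mean(0); N=np.linalg.svd(W[G]-A)[2][2]; N*=np.sign(N[1]); q=(W-A)@N
    F=W[(q>.012)&(q<.07)]
    print(n,"panel",best,len(W),A.round(4),N.round(4),"range",W[G].min(0).round(4),W[G].max(0).round(4))
    print("  ring",len(F),F.mean(0).round(4),F.min(0).round(4),F.max(0).round(4),"q",q[(q>.012)&(q<.07)].max())
im=ims["scene"]["pixels"]; cv2.imwrite("pics/ring.png",cv2.resize(im[90:250,110:240],None,fx=4,fy=4,interpolation=cv2.INTER_CUBIC)[:,:,::-1])
E
python3 b.py
```

```text
tool axes
 [[-0.     0.956  0.292]
 [ 0.     0.292 -0.956]
 [-1.     0.    -0.   ]]
scene bar dir [-0.09333223 -0.99563503] -95.35534 c [0.45123753 0.1498783 ] s [-0.13548814 -0.13510198  0.14447049  0.14627522] l -0.018685117 0.0491833
 tail [0.46386498 0.28458348] mid from tail [0.4517318  0.15515094] prong line s: 0.022680415 prong mid [0.44832858 0.11150356]
scene panel 4923 5598 [ 0.5356 -0.237   0.2509] [ 0.0796  0.9912 -0.1056] range [ 0.3923 -0.25    0.1705] [ 0.6388 -0.2201  0.3175]
  ring 265 [ 0.525  -0.2009  0.2817] [ 0.5198 -0.2216  0.2596] [ 0.5294 -0.1815  0.3024] q 0.051119732712443515Traceback (most recent call last):
  File "b.py", line 9, in <module>
    t=ctrl.trace(n,"stick_mid")[0]; w=onplane(im,np.argwhere(t["region"]),.012)[:,:2].astype(np.float32)
      ~~~~~~~~~~~~~~~~~~~~~~~~~^^^
IndexError: list index out of range
```

```bash
sed -i 's/^    t=ctrl.trace(n,"stick_mid")\[0\]; /    t=next(r for a in ("stick_mid","stick_prong","stick") for r in ctrl.trace(n,a)); /' b.py; sed -i 's/for n in("scene","top")}/for n in("top","scene")}/' b.py; python3 b.py
```

```text
tool axes
 [[ 0.     0.956  0.292]
 [-0.     0.292 -0.956]
 [-1.     0.     0.   ]]
top bar dir [-0.10162442 -0.99482286] -95.83272 c [0.44298798 0.14868681] s [-0.14026013 -0.13856724  0.14289855  0.14508589] l -0.0098207975 0.052811276
 tail [0.4571229  0.28705657] mid from tail [0.44391173 0.1577296 ] prong line s: 0.14146084 prong mid [0.46243086 0.00461179]
top panel 2533 3150 [ 0.5154 -0.2334  0.2677] [ 0.0766  0.9927 -0.0933] range [ 0.4    -0.25    0.1711] [ 0.6331 -0.2189  0.3217]
  ring 181 [ 0.5213 -0.2001  0.2888] [ 0.5172 -0.2199  0.2629] [ 0.5258 -0.1808  0.3048] q 0.05134320926562858
scene bar dir [-0.0871995  -0.99619085] -95.00252 c [0.45084384 0.14810532] s [-0.13551663 -0.13522029  0.14322333  0.145124  ] l -0.020581247 0.048538446
 tail [0.46264827 0.2829624 ] mid from tail [0.45131233 0.15345761] prong line s: 0.13947189 prong mid [0.44655302 0.09001672]
scene panel 4931 5589 [ 0.5357 -0.237   0.2511] [ 0.0795  0.9912 -0.1058] range [ 0.3922 -0.25    0.1705] [ 0.6376 -0.2193  0.317 ]
  ring 266 [ 0.5251 -0.2008  0.2818] [ 0.5192 -0.2204  0.261 ] [ 0.5293 -0.181   0.3031] q 0.0516666890564382
```

Call:
{"fn": "move_arm", "kwargs": {
  "increments": [
    [[-0.14,0,0,0],[-0.14,0,0,0],[-0.14,0,0,0],[-0.14,0,0,0],[-0.14,0,0,0],[-0.14,0,0,0]]
  ],
  "gripper": 0
}}

```text
t: 1.7
tool_pos: [0.1827, -0.5974, 0.4572]
tool_rot: [0.988, 1.335, -0.988]
contact_force: [-0.8, -0.3, -0.5]
opening: 0.0857
```

Call:
{"fn": "move_arm", "kwargs": {
  "increments": [
    [[0,0.094,-0.129,0],[0,0.094,-0.129,0],[0,0.094,-0.129,0],[0,0.094,-0.129,0],[0,0.094,-0.129,0],[0,0.094,-0.129,0],[0,0.094,-0.129,0],[0,0.094,-0.129,0],[0,0.094,-0.129,0],[0,0.094,-0.129,0],[0,0.094,-0.129,0],[0,0.094,-0.129,0],[0,0.094,-0.129,0],[0,0.094,-0.129,0],[0,0.094,-0.129,0],[0,0.094,-0.129,0],[0,0.094,-0.129,0],[0,0.094,-0.129,0],[0,0.094,-0.129,0],[0,0.094,-0.129,0]]
  ]
}}

```text
t: 3.37
tool_pos: [0.4436, 0.1589, 0.4556]
tool_rot: [0.988, 1.335, -0.987]
contact_force: [0.4, -1.1, -0.3]
opening: 0.0853
```

Call:
{"fn": "move_arm", "kwargs": {
  "increments": [
    [[0,0,0,-0.0751],[0,0,0,-0.0751],[0,0,0,-0.0751],[0,0,0,-0.0751],[0,0,0,-0.0751],[0,0,0,-0.0751],[0,0,0,-0.0751],[0,0,0,-0.0751],[0,0,0,-0.0751],[0,0,0,-0.0751],[0,0,0,0],[0,0,0,0]]
  ]
}}

```text
t: 4.37
tool_pos: [0.4436, 0.1566, 0.4554]
tool_rot: [0.076, 1.569, -0.076]
contact_force: [0.0, 0.1, -0.3]
opening: 0.0851
```

Call:
{"fn": "move_arm", "kwargs": {
  "increments": [
    [[0.15,0,0,0],[0.15,0,0,0],[0.15,0,0,0],[0.15,0,0,0],[0.15,0,0,0],[0.15,0,0,0],[0.15,0,0,0],[0.15,0,0,0],[0.15,0,0,0],[0.15,0,0,0],[0.1,0,0,0],[0.1,0,0,0],[0.05,0,0,0],[0,0,0,0],[0,0,0,0]]
  ]
}}

```text
t: 5.62
tool_pos: [0.4432, 0.1565, 0.0174]
tool_rot: [0.075, 1.571, -0.076]
contact_force: [0.2, 0.0, -0.1]
opening: 0.0854
```

Call:
{"fn": "move_arm", "kwargs": {
  "increments": [
    [[0,0,0,0],[0,0,0,0],[0,0,0,0],[0,0,0,0],[0,0,0,0],[0,0,0,0],[0,0,0,0],[0,0,0,0],[0,0,0,0],[0,0,0,0]]
  ],
  "gripper": 1,
  "squeeze": 80
}}

```text
t: 6.45
tool_pos: [0.4442, 0.1567, 0.0187]
tool_rot: [0.074, 1.569, -0.074]
contact_force: [-2.0, -0.9, 6.2]
opening: 0.0135
```

Call:
{"fn": "move_arm", "kwargs": {
  "increments": [
    [[-0.02,0,0,0],[-0.04,0,0,0],[-0.08,0,0,0],[-0.08,0,0,0],[-0.08,0,0,0],[-0.08,0,0,0],[-0.02,0,0,0],[0,0,0,0],[0,0,0,0]]
  ],
  "squeeze": 110
}}

```text
t: 7.2
tool_pos: [0.4432, 0.1565, 0.1173]
tool_rot: [0.074, 1.57, -0.074]
contact_force: [-0.1, 0.0, -0.8]
opening: 0.013
```

```bash
cat > c.py <<'E'
from h import *
import sys
a=ctrl.get_image("scene"); b=ctrl.get_image("top"); o=ctrl.get_obs(); print(o["t"],o["tool_pos"],o["opening"],o["contact_force"])
n=sys.argv[1]; crop=lambda im,r,c:cv2.resize(im["pixels"][r:r+240,c:c+320],(640,480))[:,:,::-1]
r,c,r2,c2=map(int,sys.argv[2:6])
cv2.imwrite(f"pics/{n}.png",cv2.resize(np.hstack([crop(a,r,c),crop(b,r2,c2)]),(800,300)))
np.savez("last.npz",sp=a["pixels"],sd=a["depth"],tp=b["pixels"],td=b["depth"])
E
python3 c.py lift 130 240 180 140
```

```text
7.3 [0.44238858 0.15638536 0.11603779] 0.01223598763607021 [-0.59285305 -0.63544797 -2.13198319]
```

View pics/lift.png

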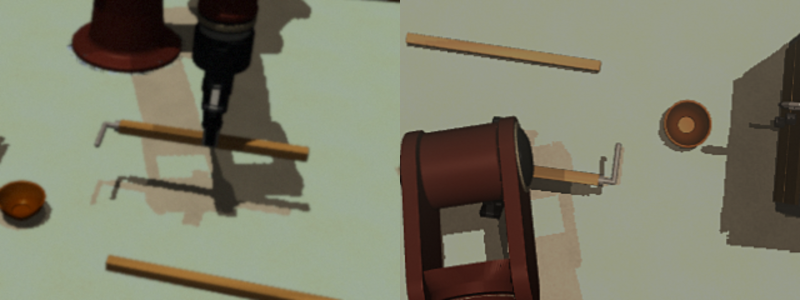

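The stick is lifted and level, held at its middle, with the hook at (105,130) in the left crop. Next is a standoff in front of the ring.

Call:
{"fn": "move_arm", "kwargs": {
  "increments": [
    [[-0.1,0,0.01,0],[-0.1,-0.05,0.02,0],[-0.1,-0.05,0.02,0],[-0.1,-0.05,0.02,0],[-0.1,-0.06,0.02,0],[-0.1,-0.07,0.02,0],[-0.1,-0.07,0.02,0],[0,-0.07,0,0],[0,-0.05,0,0],[0,-0.02,0,0],[0,0,0,0],[0,0,0,0],[0,0,0,0]]
  ]
}}

```text
t: 8.38
tool_pos: [0.4641, 0.0322, 0.2917]
tool_rot: [0.074, 1.571, -0.073]
contact_force: [0.2, 0.4, -0.7]
opening: 0.0127
```

```bash
python3 c.py stand 40 110 130 240; cat > d.py <<'E'
from h import *
o=ctrl.get_obs(); Rm=R.from_rotvec(o["tool_rot"]).as_matrix(); p=o["tool_pos"]
print("axes y,z",Rm[:,1].round(4),Rm[:,2].round(4))
for n in("scene","top"):
    im=ctrl.get_image(n)
    for nm in("stick_prong","hatch_eye"):
        for r in ctrl.trace(n,nm)[:1]:
            w=world(im,np.argwhere(r["region"]))
            t=(w-p)@Rm  # tool coords
            if nm=="stick_prong":
                k=(abs(t[:,0]-.008)<.05)&(t[:,1]<.15)&(t[:,1]>-.19)&(abs(t[:,2])<.07)
                t=t[k]
                b=t[(abs(t[:,2])<.03)&(t[:,1]<-.03)&(t[:,1]>-.12)]; print(n,"bar x,z med",np.median(b,0).round(4) if len(b) else 0,"slope x,z per y",np.polyfit(b[:,1],b[:,0],1)[0].round(3),np.polyfit(b[:,1],b[:,2],1)[0].round(3))
                q=t[(t[:,1]<-.135)]; print(n,"prong tool med",np.median(q,0).round(4),"min",q.min(0).round(4),"max",q.max(0).round(4),len(q))
            else:
                k=(t[:,1]<-.18); print(n,nm,r["score"],np.median(w,0).round(3))
E
python3 d.py
```

```text
8.4833 [0.46425258 0.03225741 0.29222363] 0.012983202214163898 [-0.25861978 -0.41011872 -0.8143662 ]
axes y,z [9.320e-02 9.957e-01 2.000e-04] [ 0.9957 -0.0932 -0.001 ]
scene bar x,z med [ 0.008  -0.0736  0.0076] slope x,z per y 0.0 -0.003
scene prong tool med [ 0.0091 -0.1477  0.0197] min [ 0.0054 -0.1532 -0.    ] max [ 0.0154 -0.1351  0.0561] 139
scene hatch_eye 0.9 [ 0.544 -0.237  0.258]
top bar x,z med [ 0.002  -0.1024 -0.0009] slope x,z per y -0.009 0.0
top prong tool med [ 0.0066 -0.147   0.0196] min [ 0.0021 -0.1522 -0.0047] max [ 0.012  -0.1351  0.0515] 242
top hatch_eye 0.55 [ 0.519 -0.233  0.291]
```

View pics/stand.png

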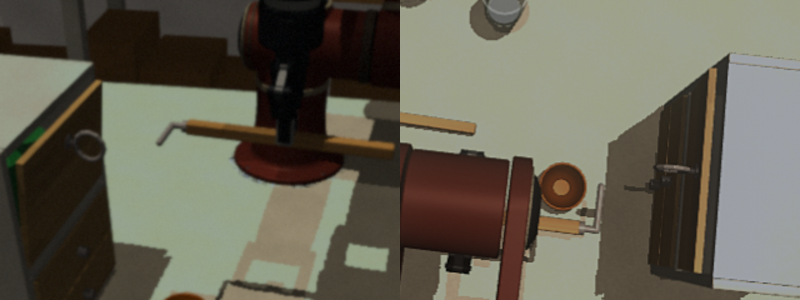

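Call:
{"fn": "move_arm", "kwargs": {
  "increments": [
    [[0,-0.05,0.005,0],[0,-0.06,0.005,0],[0,-0.06,0.005,0],[0,-0.06,0.01,0],[0,-0.06,0.01,0],[0,-0.023,0,0],[0,0,0,0],[0,0,0,0],[0,0,0,0]]
  ]
}}

```text
t: 9.53
tool_pos: [0.4657, -0.0465, 0.2928]
tool_rot: [0.074, 1.57, -0.073]
contact_force: [0.8, 0.1, -1.5]
opening: 0.0127
```

```bash
python3 d.py; python3 c.py pre 60 60 130 300
```

```text
axes y,z [9.360e-02 9.956e-01 4.000e-04] [ 0.9956 -0.0936 -0.    ]
scene bar x,z med [ 0.008  -0.0747  0.0078] slope x,z per y 0.005 0.009
scene prong tool med [ 0.0086 -0.1465  0.0161] min [ 0.0064 -0.1525 -0.0027] max [ 0.0137 -0.1351  0.0478] 109
scene hatch_eye 0.75 [ 0.543 -0.237  0.258]
top bar x,z med [ 0.0018 -0.1192 -0.0026] slope x,z per y 0.107 -1.219
top prong tool med [ 0.007  -0.1469  0.02  ] min [ 0.0033 -0.1529 -0.005 ] max [ 0.0144 -0.1358  0.052 ] 254
top hatch_eye 0.75 [ 0.52  -0.233  0.288]
9.9333 [ 0.4657519  -0.04693836  0.29282111] 0.012503284831502403 [ 0.21766998 -0.14686265 -1.49068852]
```

View pics/pre.png

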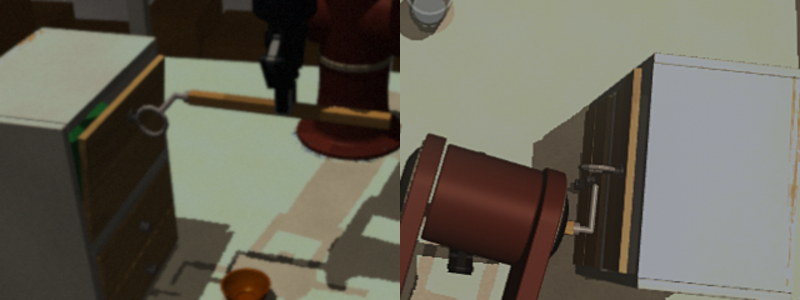

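The prong tip sits just in front of the ring, at about (175,98) in the left crop and (597,185) in the right crop, and it lines up with the hole. Now sliding it in.

Call:
{"fn": "move_arm", "kwargs": {
  "increments": [
    [[0,-0.01,0,0],[0,0,0.02,0],[0,0,0.03,0],[0,0,0.03,0],[0,0,0.03,0],[0,0,0.03,0],[0,0,0.03,0],[0,0,0.015,0],[0,0,0,0],[0,0,0,0]]
  ]
}}

```text
t: 10.77
tool_pos: [0.5117, -0.054, 0.2926]
tool_rot: [0.074, 1.57, -0.074]
contact_force: [0.8, 0.2, -1.7]
opening: 0.0128
```

```bash
python3 c.py hooked 60 60 130 300
```

```text
10.8667 [ 0.51142724 -0.05395744  0.29275314] 0.012800425878376813 [-0.0887691  -0.12629571 -0.62280521]
```

View pics/hooked.png

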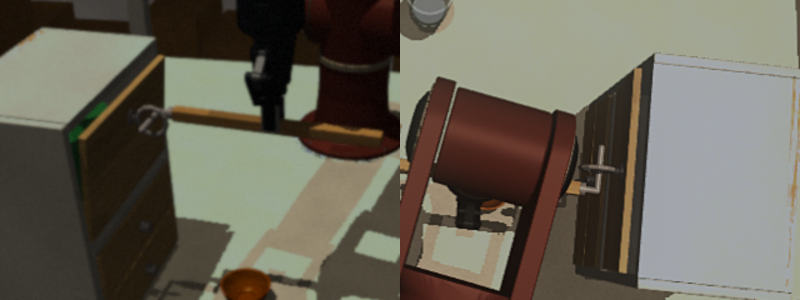

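The prong passes through the ring, visible at (150,120) in the left crop and (601,165) in the right crop. Contact force is near zero. Swinging along the arc now.

Call:
{"fn": "move_arm", "kwargs": {
  "increments": [
    [[0.0078,0.0186,0,0],[0.0078,0.0186,0,0],[0.0093,0.0179,0,0],[0.0093,0.0179,0,0],[0.0108,0.017,0,0],[0.0108,0.017,0,0],[0.0122,0.0161,0,0],[0.0122,0.0161,0,0],[0.0136,0.015,0,0],[0.0136,0.015,0,0],[0.0148,0.0138,0,0],[0.0148,0.0138,0,0],[0.0159,0.0124,0,0],[0.0159,0.0124,0,0],[0.0169,0.011,0,0],[0.0169,0.011,0,0],[0.0178,0.0096,0,0],[0.0178,0.0096,0,0],[0.0185,0.008,0,0],[0.0185,0.008,0,0]]
  ]
}}

```text
t: 12.53
tool_pos: [0.5182, 0.0156, 0.2236]
tool_rot: [0.074, 1.569, -0.074]
contact_force: [-1.1, -0.9, -0.7]
opening: 0.0125
```

```bash
python3 c.py half 60 60 130 300
```

```text
12.6333 [0.51771708 0.01591421 0.22282225] 0.012616285920587106 [-0.13968238  0.68790675 -0.91368379]
```

View pics/half.png

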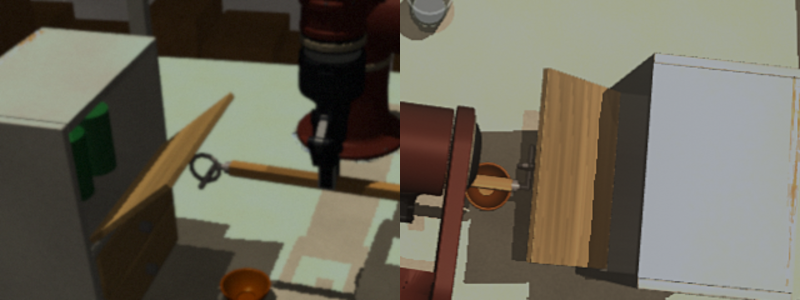

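The hatch is about halfway open with the prong still in the ring at (205,170). Continuing.

Call:
{"fn": "move_arm", "kwargs": {
  "increments": [
    [[0.0191,0.0064,0,0],[0.0191,0.0064,0,0],[0.0196,0.0048,0,0],[0.0196,0.0048,0,0],[0.02,0.0031,0,0],[0.02,0.0031,0,0],[0.0202,0.0014,0,0],[0.0202,0.0014,0,0],[0.0202,-0.0003,0,0],[0.0202,-0.0003,0,0],[0.0201,-0.0021,0,0],[0.0201,-0.0021,0,0],[0.0198,-0.0038,0,0],[0.0198,-0.0038,0,0],[0.0195,-0.0055,0,0],[0.0195,-0.0055,0,0],[0,0,0,0],[0,0,0,0],[0,0,0,0]]
  ]
}}

```text
t: 14.22
tool_pos: [0.5183, 0.0175, 0.1448]
tool_rot: [0.074, 1.57, -0.074]
contact_force: [1.0, -0.3, -1.1]
opening: 0.013
```

```bash
python3 c.py down 60 60 130 300; cat > e.py <<'E'
from h import *
z=ctrl.get_obs()
for n in("scene","top"):
    im=ctrl.get_image(n)
    for r in ctrl.trace(n,"hatch")[:1]:
        W=world(im,np.argwhere(cv2.erode(r["region"].astype(np.uint8),np.ones((3,3)))>0)); W=W[(W[:,2]>.14)&(W[:,2]<.33)&(W[:,1]>-.23)&(W[:,1]<-.06)]
        if len(W)<50: print(n,"few",len(W)); continue
        A=np.median(W,0); W=W[abs(W-A).max(1)<.1]; N=np.linalg.svd(W-W.mean(0),full_matrices=False)[2][2]; N*=np.sign(N[2]); print(n,r["score"],len(W),A.round(3),"N",N.round(3),"range z",np.percentile(W[:,2],[2,98]),"angle",np.pi/2-np.arctan2(-N[1],N[2]) if 0 else np.arctan2(N[2],-N[1]))
E
python3 e.py
```

```text
14.3167 [0.51847581 0.01746012 0.14501975] 0.012886169672608925 [ 0.75511826  0.06239381 -1.12084695]
scene 0.78 6024 [ 0.546 -0.162  0.179] N [ 0.001 -0.011  1.   ] range z [0.1758444  0.18137342] angle 1.559920436049402
top 0.95 10290 [ 0.519 -0.163  0.181] N [-0.002 -0.016  1.   ] range z [0.1769824  0.18457789] angle 1.5546497366967422
```

View pics/down.png

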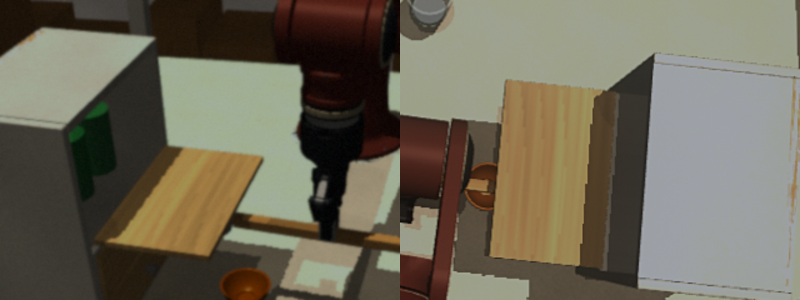

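The hatch reads about 1.555 rad, level at its stop. Now sliding out of the ring, backing off, and returning above the original spot.

Call:
{"fn": "move_arm", "kwargs": {
  "increments": [
    [[-0.012,0,0,0],[0,0,-0.02,0],[0,0,-0.03,0],[0,0,-0.03,0],[0,0,-0.03,0],[0,0,-0.03,0],[0,0,-0.03,0],[0,0,-0.03,0],[0,0,-0.03,0],[0,0,-0.03,0],[0,0,-0.04,0],[0,0,-0.04,0],[0,0,0,0]]
  ]
}}

```text
t: 15.6
tool_pos: [0.4322, 0.0257, 0.1474]
tool_rot: [0.074, 1.57, -0.074]
contact_force: [-0.3, 0.4, -1.1]
opening: 0.0129
```

Call:
{"fn": "move_arm", "kwargs": {
  "increments": [
    [[0,0.03,0,0],[0,0.05,0,0],[0,0.07,0,0],[0,0.07,0,0],[0,0.07,0,0],[0,0.07,0,0],[0,0.07,0,0],[0,0.07,0,0],[0,0.04,0,0],[0,0.02,0,0],[0,0,0,0],[0,0,0,0]]
  ]
}}

```text
t: 16.6
tool_pos: [0.4469, 0.1646, 0.1476]
tool_rot: [0.073, 1.57, -0.074]
contact_force: [0.1, -0.5, -1.1]
opening: 0.0129
```

```bash
python3 e.py; python3 d.py; python3 -c "
from h import *;print(ctrl.get_obs()['tool_pos'])"
```

```text
scene 0.83 6042 [ 0.545 -0.163  0.179] N [ 0.001 -0.012  1.   ] range z [0.17593876 0.18137863] angle 1.558372204336763
top 0.68 10320 [ 0.519 -0.163  0.181] N [-0.002 -0.015  1.   ] range z [0.17702547 0.1845555 ] angle 1.5559557531533086
axes y,z [ 9.530e-02  9.955e-01 -1.000e-04] [ 0.9955 -0.0953  0.    ]
scene bar x,z med [ 0.0068 -0.0743  0.0074] slope x,z per y 0.004 0.003
scene prong tool med [ 0.0093 -0.148   0.0204] min [ 0.0057 -0.1542 -0.0013] max [ 0.0162 -0.1353  0.0543] 120
scene hatch_eye 0.77 [ 0.547 -0.169  0.179]
top bar x,z med [ 0.0025 -0.0765 -0.0002] slope x,z per y -0.002 0.002
top prong tool med [ 0.0073 -0.1483  0.0193] min [ 0.002  -0.153  -0.0043] max [ 0.0138 -0.1352  0.0521] 188
top hatch_eye 0.75 [ 0.522 -0.168  0.181]
[0.4469068  0.16458244 0.14778889]
```

Call:
{"fn": "move_arm", "kwargs": {
  "increments": [
    [[0.04,0,0,0],[0.07,0,0,0],[0.08,0,0,0],[0.08,0,0,0],[0.08,0,0,0],[0.06,0,0,0],[0.04,0,0,0],[0.02,0,0,0],[0.02,0,0,0],[0.01,0,0,0],[0.01,0,0,0],[0.006,0,0,0],[0,0,0,0],[0,0,0,0],[0,0,0,0]]
  ]
}}

```text
t: 18.35
tool_pos: [0.4472, 0.1649, 0.0192]
tool_rot: [0.074, 1.569, -0.074]
contact_force: [0.1, 1.0, -1.0]
opening: 0.0129
```

Call:
{"fn": "move_arm", "kwargs": {
  "increments": [
    [[0.003,0,0,0],[0,0,0,0],[0,0,0,0],[0,0,0,0],[0,0,0,0],[0,0,0,0],[0,0,0,0],[0,0,0,0],[0,0,0,0],[0,0,0,0]]
  ],
  "gripper": 0
}}

```text
t: 19.18
tool_pos: [0.4469, 0.1648, 0.018]
tool_rot: [0.074, 1.57, -0.074]
contact_force: [0.1, 0.7, 0.7]
opening: 0.0856
```

Call:
{"fn": "move_arm", "kwargs": {
  "increments": [
    [[-0.03,0,0,0],[-0.06,0,0,0],[-0.1,0,0,0],[-0.12,0,0,0],[-0.12,0,0,0],[-0.12,0,0,0],[-0.12,0,0,0],[-0.1,0,0,0],[-0.05,0,0,0],[0,0,0,0],[0,0,0,0],[0,0,0,0],[0,0,0,0],[0,0,0,0],[0,0,0,0]]
  ]
}}

```text
t: 20.43
tool_pos: [0.4462, 0.1646, 0.2214]
tool_rot: [0.074, 1.572, -0.075]
contact_force: [0.6, 0.5, 0.0]
opening: 0.0855
```

```bash
python3 c.py end 60 100 130 140; python3 e.py; python3 - <<'E'
from h import *
for n in("scene","top"):
    im=ctrl.get_image(n)
    for r in ctrl.trace(n,"stick_mid")[:1]:
        w=world(im,np.argwhere(r["region"])); print(n,r["score"],np.median(w,0).round(3),np.percentile(w[:,2],[2,98]).round(3),w[:,1].min(),w[:,1].max())
E
```

```text
20.5333 [0.44657052 0.16470843 0.22214193] 0.08541922740074809 [ 0.74604001 -0.3569985  -0.30264062]
scene 0.76 6013 [ 0.545 -0.163  0.179] N [ 0.001 -0.011  1.   ] range z [0.17598151 0.18138393] angle 1.5598053960646177
top 0.84 10282 [ 0.519 -0.163  0.181] N [-0.002 -0.015  1.   ] range z [0.17698694 0.18456148] angle 1.555633409846937
scene 0.62 [0.453 0.157 0.012] [-0.     0.016] 0.007897324472744924 0.2936547830091423
top 0.86 [0.441 0.079 0.015] [0.002 0.02 ] 0.008113184139232472 0.16224425278364724
```

View pics/end.png

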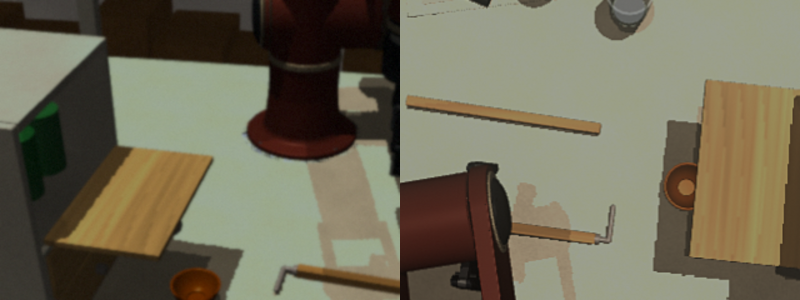

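The hatch is level, the hook stick lies flat on the table, and the gripper is open about 0.2 m above it. Handing in.

```bash
python3 -c "
from station import ctrl;print(ctrl.finish_job())"
```

```text
the job is handed in; nothing more can be done
None
```

The job is done and handed in at about 21 s of the 66 s allowed. I gripped the hook stick at its middle and slid the prong through the ring. I swung the hatch down along its arc, slid the prong back out, laid the stick flat near where it started, opened the gripper and raised the arm clear.

**Last checks:**
- **Hatch:** the last fit read 1.560 rad from the scene camera and 1.556 rad from the top camera; over 1.35 was needed.
- **Stick:** it lies flat, with its top surface about 16 mm up in the scene view and 20 mm in the top view. The gripper was fully open 0.2 m above it.
- **Contact:** the outside force read at the end of each move stayed within about 2 N, apart from about 6 N while closing on the stick.

**Readings that disagreed:**
- The two cameras placed the bar about 7 mm apart in x. I used the top view, because the scene camera looks at the stick from an angle; the grasp was fine.
- The gripper reported a 13 mm opening on the 16 mm bar, but the hold was firm and the stick stayed level throughout.
- The network missed the stick once in the top view.

The hand-in gave no verdict, so I can't confirm the score.

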